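# Tighten a sight-glass retaining ring with a pin spanner

## Task

Take the two-pin spanner from its stand, engage both of its pins well down in the two holes of the steel retaining ring on the sight-glass cell, and turn the ring clockwise (seen from above) until it comes up against its stop. Then lift the spanner out and put it back upright on its stand as it stood, across the two rails, keeping your fingers off the cell throughout and leaving the beaker, the petri dish and the tape roll where they are.

Things in the scene. Friction and masses are not known exactly. Their poses are not given: they have to be found in the camera images.
- spanner_grip (a point): T-shaped two-pin spanner, pins down, 102 mm tall, 0.3 kg: black square handle 20x20 mm, 78 tall, on a dark steel crossbar 124 long (x), 20 wide (y), 12 thick. This point: on the handle's axis, 66 mm above the pin tips, 42 above the crossbar's top, 36 below the handle's top. Handle flats face its x and y; z up.
- spanner_tip (a point): Midway between the tips of the spanner's two pins, same axes. The steel pins are 8 mm in diameter with hemispherical noses, reach 12 mm below the crossbar's underside and stand 35.5 mm from the handle's axis on either side along the spanner's x (71 mm apart).
- stand_top (a point): Fixed spanner stand: aluminium plate 140x56 mm with two grey rails, flat tops 32 mm above the bench. This point: midway between the rails at their top height; x runs from rail to rail. Rails: 14 mm wide, centred 54 mm off along +x and -x, 44 long (y), no lips. The crossbar lies across them along x, pins hanging between, their tips 20 mm above the bench.
- ring_face (a point): Centre of the retaining ring's top face, 66 mm above the bench; axes as cell_base (they do not turn with the ring). Steel ring, outer diameter 92, inner 48 mm, glass 10 mm below the face. Two 12 mm holes, 17 mm deep, opposite one another, 35.5 mm from the ring's centre.
- ring (a joint): Turn of the ring, rad, growing clockwise seen from above; starts 0 to 0.6, hard stop (tight) at 2.20. Needs about 0.25 N m all the way, stays where left. Seen from above the line of holes stands (A - value) counterclockwise of ring_face's x axis; A is the fitting angle of ring and window, between -0.35 and 0.35, constant and not reported: find the holes by touch or sight.
- beaker_100: Bystander: small clear glass beaker, 57 mm in diameter, 71 mm tall, loose; origin at the centre of its underside.
- petri_dish: Bystander: flat round petri dish, 66 mm in diameter, 15 mm tall, loose; origin at the centre of its underside.
- label_tape: Bystander: roll of blue labelling tape lying flat, 55 mm in diameter, 19 mm tall, loose; origin at the centre of its underside.
- cell_base: Sight-glass cell fixed to the bench: round aluminium body 120 mm in diameter on a bolted 148 mm flange, short hose nozzles low on its +y and -y sides, steel retaining ring in its top round a recessed window. The body's rim lies 2 mm below the ring's face. Origin: centre of its underside; z up.

How it is judged:
On the way, in this order (a step that is already met when the one before it is completed fails the run):
1. both pins of the upright spanner are at least 7 mm down in the ring's holes (z of spanner_tip in the frame of ring_face below -0.007 m and horizontal distance between spanner_tip and ring_face below 0.006 m and angle between spanner_tip's own z axis and vertical below 0.12 rad), for 0.2 s.
2. the ring has been turned to within 0.08 rad of its stop, the pins still in its holes (value of joint ring above 2.12 rad and z of spanner_tip in the frame of ring_face below -0.004 m and horizontal distance between spanner_tip and ring_face below 0.008 m), for 0.1 s.
At the end, for the whole second after the job is handed in: Ring within 0.08 rad of its stop; spanner at rest, upright (0.08 rad) across both rails of its stand, centred within 12 mm, crossbar along the stand's x within 0.25 rad (either way round), pins between the rails; beaker, petri dish and tape roll within 30 mm of where they stood (value of joint ring above 2.12 rad and horizontal distance between spanner_tip and stand_top below 0.012 m and z of spanner_tip in the frame of stand_top between -0.016 and -0.008 m and angle between spanner_tip's own z axis and vertical below 0.08 rad and angle between the x axis of spanner_tip and the x axis of stand_top, either way round below 0.25 rad and distance of each of beaker_100, petri_dish, label_tape from where it was at the start of the episode below 0.03 m); the robot touches nothing.
It fails at once if the robot's fingers push on the cell or its ring (contact force between the fingers and cell_base above 3 N).
It fails at once if the beaker is knocked away or over (distance of beaker_100 from where it was at the start of the episode above 0.03 m or angle between beaker_100's own z axis and vertical above 0.5 rad).
It fails at once if the petri dish is knocked away (distance of petri_dish from where it was at the start of the episode above 0.03 m).
It fails at once if the tape roll is knocked away (distance of label_tape from where it was at the start of the episode above 0.03 m).
It also fails if it takes over 72 s, if anything falls off the work surface, if the arm or the gripper's body presses on something with over 40 N, if the wrist force passes 120 N, or if a joint passes its speed limit or range.

## Robot

A 6-joint arm with a two-finger parallel gripper is mounted at the origin on a cart in front of the work surface, level with it; the furniture and walls round the work are solid. World frame = base frame: x ahead of the robot, y to its left, z up, the work surface at z = 0. Lengths are in m, angles in rad, forces in N, time in s.
With the tool pointing down it reaches from about 0.3 to 0.775 m from the base axis. Payload 14.6 kg.
Tool frame: the origin (TCP) lies midway between the tips of the shut fingers; the grasp point (between the pads) lies 19 mm behind it; z points along the fingers, y is the line along which they close (so a half turn about z gives the same grasp; the last joint's range is limited). The gripper opens to 85 mm and grips with 20 to 120 N. Pads are 22 mm wide; open, the fingers measure 114 mm over their backs; the gripper's body (76 mm by 85 mm) begins 54 mm behind the grasp point. The pads swing forward as they close: fully open they stand 13 mm farther back than shut.
Start: joints at [-1.405, 0.3, 1.521, -0, 1.321, -0.067], TCP at [0.127, -0.535, 0.231] pointing down, gripper open.
Joint ranges: [-3.03, 3.03], [-0.79, 2.21], [0.23, 2.52], [-1.04, 4.18], [0, 3.07], [-2.55, 2.55]. Speed limits (rad/s): [2.22, 2.22, 2.57, 3.14, 3.14, 3.14].

## Interface

Orientations are given as a rotation vector (axis times angle).
In Python, from rig import r, imaging gives the robot as it stands. The module is installed in compiled form; this text tells all that it offers.
- The arm moves only by the tool apply_moves, never from a script. Its argument "commands" is a list that holds one entry, the list of rows, each a list of 7 numbers: the gripper command: -1 is fully open, 1 is shut, values between are in proportion, then the shift along the tool's x, y, z in m, then the turn, a rotation vector about the tool's x, y, z in rad. In form: [[[gripper, x, y, z, wx, wy, wz], ...]]. A call has 1 to 20 rows; each row is the pose to reach, as a shift and turn from the pose commanded when the call began, along the tool's axes at that moment; what a row does not reach only later rows make up. A row lasts 1/8 s, in which the tool goes at most 62.5 mm and 10.7 degrees, less where a joint would pass 70% of its speed; a pose out of reach is approached as far as the arm can. A call with a gripper value outside its range is refused whole. The fingers move at their own pace and stop on an object; "force" is the grip in N (left out, the last holds). Time passes only in rows, so rows that repeat a pose let the fingers close. It gives the time, the measured TCP pose, the force, the opening and the grip force at its end, in the units of the state.
- r.get_obs(): the state, without advancing time (a new reading comes with each control period).
- imaging.read_camera(name): name is "scene" or "top"; returns a dict with "color" (480x640x3 uint8, red, green, blue), "z_map" (480x640 float32, m along the optical axis (not along the pixel's ray), 0 where there is no reading), "intrinsics" (3x3 intrinsics, pixels), "R" (3x3) and "t" (3): a world point X has camera coordinates R X + t. Camera axes: x right, y down, z forward; pixel columns grow to the right and rows downward; lengths in m; the calibration is good to about 2 mm. A picture is of the moment at which its call begins.
- r.close_job(): hands the job in; it is judged then, once.
The state is a dict: "time": time; "qpos": joint angles; "dq": joint speeds; "joint_efforts": joint torques, N m; "position": TCP position; "ee_rot": TCP orientation; "contact_force": force on the tool from outside, world axes, zero at the start; "ft_torque": the same for the moment, N m; "opening": opening from 0.0 (shut) to 1.0 (fully open); "grasp_force": force on a finger pad.
Only numpy, scipy, OpenCV 4.12 (cv2) and the standard library are available. Lean on these libraries where they do the work, as an engineer would, in place of code of your own. Each camera call takes 0.05 s, during which the arm holds its last target. There are 200 camera calls.

## Working session

There is one attempt and no reset: what is moved stays moved. The work goes in short steps, Python scripts to look and compute and a tool call to move; the robot and the scene stay as the last step left them, time stands still between calls to the robot, and variables do not carry over. Pictures are saved under pics/ and viewed, at most 10 in all, crops included, and the job is handed in when it is done.

Besides the shell and the picture viewer there is one more tool, called after "Request:" by a JSON object that holds its "api" and its "payload". apply_moves: Moves the arm, as the interface text tells. Its arguments: {"type":"object","properties":{"commands":{"type":"array"},"force":{"type":"number"}},"required":["commands"]}

```bash
mkdir -p pics; cat > h.py <<'E'
from rig import r, imaging
import numpy as np, cv2
def cam(n):
    d=imaging.read_camera(n); return d
def save(d,f,crop=None,s=1):
    im=d["color"][...,::-1]
    if crop: a,b,c,e=crop; im=im[b:e,a:c]
    cv2.imwrite("pics/"+f,cv2.resize(im,None,fx=s,fy=s,interpolation=cv2.INTER_CUBIC))
def world(d,u,v,z=None):
    """pixel -> world, by depth, or on plane z"""
    K=d["intrinsics"];R=d["R"];t=d["t"]
    ray=np.linalg.inv(K)@[u,v,1.]
    if z is None: c=ray*d["z_map"][int(round(v)),int(round(u))]; return R.T@(c-t)
    o=-R.T@t; w=R.T@ray; return o+w*(z-o[2])/w[2]
E
python3 - <<'E'
from h import *
for n in("scene","top"):
    d=cam(n);save(d,n+"0.png");print(n,-d["R"].T@d["t"],d["R"].round(2).tolist(),d["intrinsics"].tolist())
print(r.get_obs())
E
```

```text
scene [0.02446384 0.80326514 0.47299122] [[-0.79, -0.62, 0.01], [-0.24, 0.3, -0.92], [0.57, -0.73, -0.39]] [[507.01739920191227, 0.0, 318.1665001639485], [0.0, 507.01739920191227, 241.01114134927434], [0.0, 0.0, 1.0]]
top [0.37561359 0.07973433 1.36389441] [[0.02, -1.0, -0.02], [-0.99, -0.02, -0.17], [0.17, 0.02, -0.99]] [[567.6323530856639, 0.0, 320.12826754380086], [0.0, 567.6323530856639, 244.7823550685949], [0.0, 0.0, 1.0]]
{'time': 0.1, 'qpos': array([-1.40457339e+00,  3.00411133e-01,  1.52147467e+00,  1.51935535e-06,
        1.32071038e+00, -6.66084838e-02]), 'dq': array([ 0.00117704, -0.00079379, -0.00173963,  0.0012742 ,  0.00023963,
        0.00076984]), 'joint_efforts': array([ 1.31720746e-03, -5.44380069e+01, -3.62372875e+01, -1.09038465e-04,
        3.00381304e-03, -1.48503443e-05]), 'position': array([ 0.12686413, -0.53496891,  0.23079923]), 'ee_rot': array([-3.11933278e+00, -3.64788187e-01,  7.61470648e-05]), 'contact_force': array([-0.54110513, -0.65305955, -0.40408811]), 'ft_torque': array([-0.02172657, -0.01897048, -0.0258536 ]), 'grasp_force': 0.0, 'opening': 0.998483106991601}
```

View pics/scene0.png

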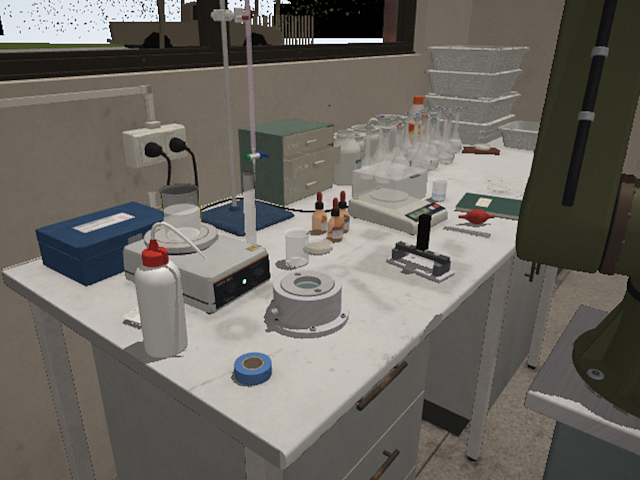

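View pics/top0.png

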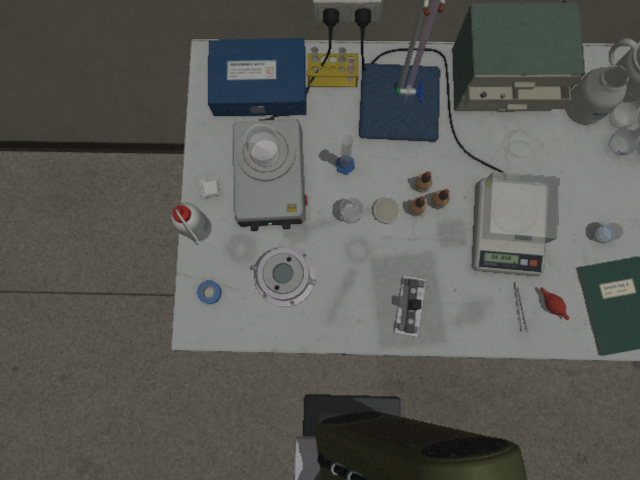

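The top view shows the cell near (283,275), with dark holes near (279,257) and (277,288), and the spanner on its stand near (411,305). The tape is at (209,292), the beaker at (349,209) and the dish at (386,210). I'll enlarge the cell and the stand next.

```bash
python3 - <<'E'
from h import *
d=cam("top")
a=cv2.resize(d["color"][235:315,240:325,::-1],None,fx=7,fy=7,interpolation=cv2.INTER_CUBIC)
b=cv2.resize(d["color"][268:342,380:440,::-1],None,fx=7,fy=7,interpolation=cv2.INTER_CUBIC)
cv2.imwrite("pics/c.png",a);cv2.imwrite("pics/s.png",b)
# stand by depth
P=lambda u,v:world(d,u,v).round(4)
pts=np.array([[u,v,*world(d,u,v)] for v in range(262,345) for u in range(378,445) if d["z_map"][v,u]>0])
for lo,hi in((.024,.036),(.036,.05),(.105,.13)):
    q=pts[(pts[:,4]>lo)&(pts[:,4]<hi)]; 
    if len(q)>3:
        rect=cv2.minAreaRect(q[:,2:4].astype(np.float32)*1000);print(lo,hi,len(q),rect,q[:,2:].mean(0))
pts=np.array([world(d,u,v) for v in range(235,315) for u in range(240,325) if d["z_map"][v,u]>0])
q=pts[(pts[:,2]>.06)&(pts[:,2]<.07)];print(len(q),cv2.minEnclosingCircle(q[:,:2].astype(np.float32)*1000),q.mean(0))
E
```

```text
0.024 0.036 128 ((462.10040283203125, -103.23661041259766), (44.5994987487793, 122.27192687988281), 80.74764251708984) [ 0.46183512 -0.10264659  0.03138555]
0.036 0.05 391 ((459.6640930175781, -100.90765380859375), (33.9754524230957, 124.8268814086914), 80.73928833007812) [ 0.45872563 -0.10123532  0.04370669]
0.105 0.13 97 ((458.9141845703125, -101.84976196289062), (20.54573631286621, 19.904163360595703), 88.71234893798828) [ 0.45863296 -0.10137419  0.12086273]
1570 ((526.7173461914062, 196.97686767578125), 60.01154327392578) [0.52622125 0.19680692 0.06531519]
```

View pics/c.png

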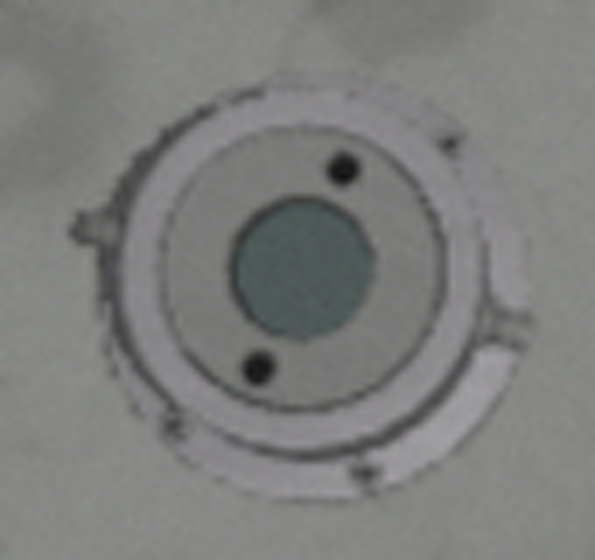

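View pics/s.png

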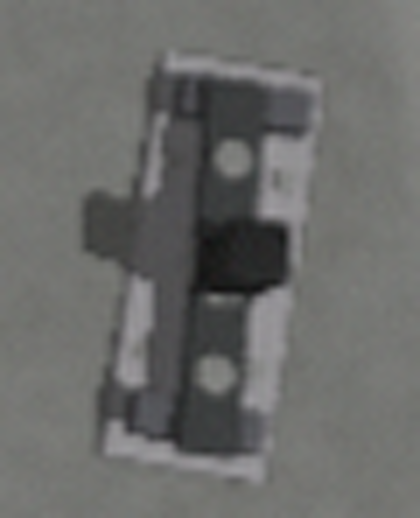

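The cell crop shows holes at (343,169) and (259,368) in crop pixels. The spanner's handle stands upright, its crossbar leaning about 9° clockwise from world x.

```bash
cat >> h.py <<'E'
from scipy.spatial.transform import Rotation as Ro
def delta(p,psi,o=None):
    """shift and turn in tool axes to TCP p, tool y yaw psi (deg), pointing down"""
    o=o or r.get_obs(); R0=Ro.from_rotvec(o["ee_rot"]); a=np.radians(psi)
    y=[np.cos(a),np.sin(a),0];z=[0,0,-1]; R1=Ro.from_matrix(np.c_[np.cross(y,z),y,z])
    return R0.inv().apply(np.array(p)-o["position"]).round(4),(R0.inv()*R1).as_rotvec().round(4)
E
python3 - <<'E'
from h import *
d=cam("top")
f=lambda x,y,z:world(d,240+(x+.5)/7-.5,235+(y+.5)/7-.5,z)
a,b=f(343,169,.066),f(259,368,.066);print(a,b,(a+b)/2,np.linalg.norm(a-b),np.degrees(np.arctan2(*(a-b)[[1,0]])))
n,m=f(85,230,.02),f(515,325,.02);print("nozzle yaw",np.degrees(np.arctan2(*(n-m)[[1,0]]))-90)
g,h=f(165+70,268,.066),f(443,268,.066)
print("ringc",f(304,267.5,.066),"glass",f(304,268,.056))
print(delta([.459,-.1015,.2],80.7))
E
```

```text
[0.55933758 0.18445833 0.066     ] [0.49296318 0.20992691 0.066     ] [0.52615038 0.19719262 0.066     ] 0.07109296489661585 -20.992343787602078
nozzle yaw -11.312783023434761
ringc [0.5263696  0.19626559 0.066     ] glass [0.52736449 0.19715786 0.056     ]
(array([ 0.4232, -0.3452,  0.0312]), array([-2.0000e-04, -1.1000e-03, -2.7465e+00]))
```

Request:
{"api": "apply_moves", "payload": {"commands": [[[-1,0.05,-0.04,0,0,0,-0.18],[-1,0.1,-0.08,0,0,0,-0.36],[-1,0.15,-0.12,0,0,0,-0.54],[-1,0.2,-0.16,0,0,0,-0.72],[-1,0.25,-0.2,0,0,0,-0.9],[-1,0.29,-0.24,0,0,0,-1.08],[-1,0.33,-0.27,0,0,0,-1.26],[-1,0.36,-0.3,0,0,0,-1.44],[-1,0.39,-0.32,0.01,0,0,-1.62],[-1,0.41,-0.34,0.02,0,0,-1.8],[-1,0.423,-0.345,0.03,0,0,-1.98],[-1,0.423,-0.345,0.03,0,0,-2.16],[-1,0.423,-0.345,0.03,0,0,-2.34],[-1,0.423,-0.345,0.03,0,0,-2.52],[-1,0.423,-0.345,0.03,0,0,-2.7],[-1,0.423,-0.345,0.031,0,0,-2.7465],[-1,0.423,-0.345,0.031,0,0,-2.7465],[-1,0.423,-0.345,0.031,0,0,-2.7465]]]}}

```text
time: 2.45
position: [0.4589, -0.1019, 0.2003]
ee_rot: [-0.257, -3.131, -0.0]
contact_force: [-0.2, -0.8, 0.4]
opening: 0.999
grasp_force: 0.0
```

```bash
python3 - <<'E'
from h import *
o=r.get_obs();print(o["time"],o["position"],o["qpos"].round(2),delta([.459,-.1015,.067],80.7))
E
```

```text
2.45 [ 0.45885043 -0.10187164  0.20026462] [-0.3   0.15  1.78 -0.    1.21 -1.7 ] (array([-1.000e-04,  4.000e-04,  1.333e-01]), array([ 0.    , -0.0001, -0.0012]))
```

Request:
{"api": "apply_moves", "payload": {"commands": [[[-1,0,0,0.05,0,0,0],[-1,0,0,0.09,0,0,0],[-1,0,0,0.12,0,0,0],[-1,0,0,0.133,0,0,0],[-1,0,0,0.133,0,0,0],[1,0,0,0.133,0,0,0],[1,0,0,0.133,0,0,0],[1,0,0,0.133,0,0,0],[1,0,0,0.133,0,0,0],[1,0,0,0.133,0,0,0],[1,0,0,0.133,0,0,0],[1,0,0,0.133,0,0,0],[1,0,0,0.133,0,0,0]]], "force": 80}}

```text
time: 4.08
position: [0.4591, -0.1018, 0.0678]
ee_rot: [0.254, 3.131, 0.0]
contact_force: [-2.0, 2.2, 5.8]
opening: 0.223
grasp_force: 77.3
```

```bash
python3 - <<'E'
from h import *
d=cam("scene");o=r.get_obs();print(o["opening"],o["grasp_force"],o["position"],o["contact_force"],o["ft_torque"])
c=d["R"]@[.459,-.1,.07]+d["t"];k=d["intrinsics"]@c;u,v=(k[:2]/k[2]).astype(int);print(u,v)
save(d,"g.png",(u-75,v-70,u+75,v+50),5)
E
```

```text
0.22373681146746077 77.26128932630672 [ 0.45908863 -0.10181511  0.06781698] [-2.14903814  1.60991693  6.26635779] [0.3672591  0.31779078 0.15421559]
420 237
```

View pics/g.png

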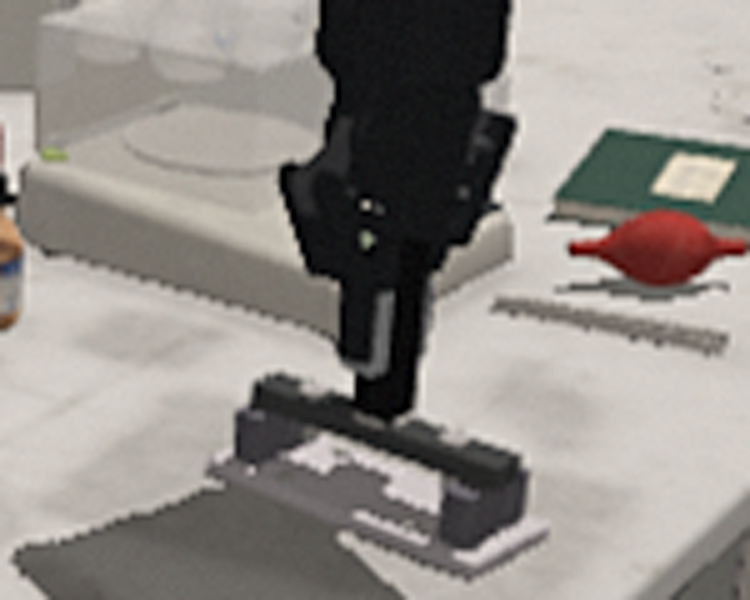

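The spanner is gripped squarely by the handle, with the crossbar still on both rails. I'll lift it next.

Request:
{"api": "apply_moves", "payload": {"commands": [[[1,0,0,-0.02,0,0,0],[1,0,0,-0.06,0,0,0],[1,0,0,-0.1,0,0,0],[1,0,0,-0.13,0,0,0],[1,0,0,-0.13,0,0,0]]]}}

```text
time: 4.75
position: [0.4594, -0.102, 0.1987]
ee_rot: [0.254, 3.128, -0.001]
contact_force: [-0.2, -0.3, -3.8]
opening: 0.224
grasp_force: 78.5
```

```bash
python3 - <<'E'
from h import *
o=r.get_obs();print(o["position"],o["contact_force"],o["ft_torque"],delta([.5263,.197,.14],69))
E
```

```text
[ 0.45943262 -0.10201932  0.19866015] [-0.2147841  -0.2994672  -3.75474001] [ 0.01429736  0.02642606 -0.00872341] (array([-0.0175,  0.3059,  0.0586]), array([-1.000e-04,  3.300e-03,  2.043e-01]))
```

Request:
{"api": "apply_moves", "payload": {"commands": [[[1,-0.003,0.04,0,0,0,0.03],[1,-0.006,0.09,0,0,0,0.06],[1,-0.009,0.14,0,0,0,0.1],[1,-0.012,0.19,0,0,0,0.14],[1,-0.015,0.24,0,0,0,0.17],[1,-0.017,0.28,0.01,0,0,0.204],[1,-0.0175,0.306,0.03,0,0,0.204],[1,-0.0175,0.306,0.05,0,0,0.204],[1,-0.0175,0.306,0.06,0,0,0.204],[1,-0.0175,0.306,0.06,0,0,0.204],[1,-0.0175,0.306,0.06,0,0,0.204]]]}}

```text
time: 6.12
position: [0.5259, 0.1971, 0.1378]
ee_rot: [0.573, 3.088, 0.001]
contact_force: [0.4, 0.7, -2.9]
opening: 0.228
grasp_force: 78.7
```

```bash
python3 - <<'E'
from h import *
d=cam("scene");o=r.get_obs();print(o["position"],o["contact_force"],delta([.5263,.197,.10],69))
def px(p):
    k=d["intrinsics"]@(d["R"]@p+d["t"]);return k[:2]/k[2]
u,v=px(np.array([.5263,.197,.08])).astype(int);print(u,v)
for s in(1,-1):
    a=np.radians(-21);e=np.array([np.cos(a),np.sin(a),0])*.0355*s
    for z in (.092,.066): q=px(np.array([.5263,.197,z])+e);print(s,z,((q-[u-60,v-45])*6.6).round())
save(d,"r.png",(u-60,v-45,u+60,v+45),6.6)
E
```

```text
[0.52592554 0.19710331 0.13797531] [-0.57953474  0.53206439 -2.83226573] (array([-0.0004,  0.    ,  0.038 ]), array([ 0.0007,  0.0009, -0.0002]))
304 273
1 0.092 [337. 210.]
1 0.066 [338. 297.]
-1 0.092 [471. 313.]
-1 0.066 [471. 404.]
```

View pics/r.png

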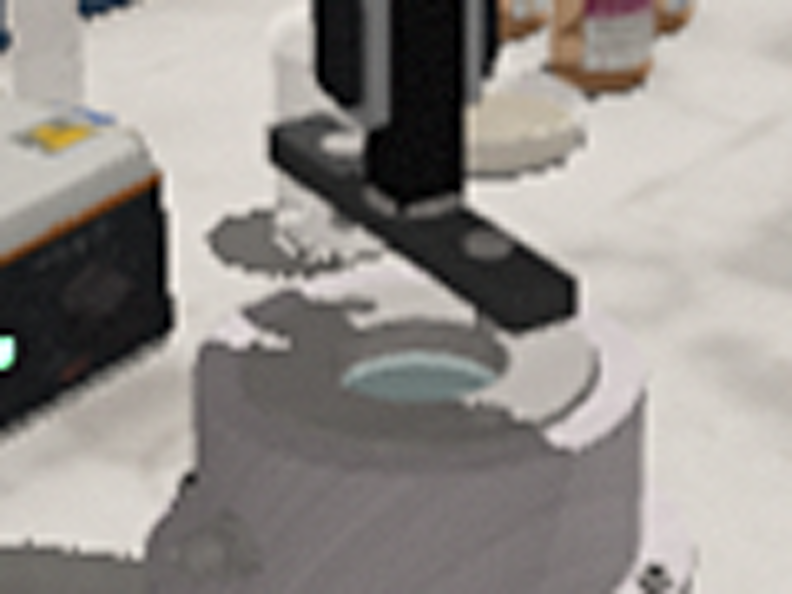

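The spanner hangs upright over the ring, with the bar's pin heads near (345,145) and (490,245). That is within a few mm and about 2° of prediction, so I'll feel down gently.

Request:
{"api": "apply_moves", "payload": {"commands": [[[1,-0.0004,0,0.012,0,0,0],[1,-0.0004,0,0.02,0,0,0],[1,-0.0004,0,0.022,0,0,0],[1,-0.0004,0,0.024,0,0,0],[1,-0.0004,0,0.026,0,0,0],[1,-0.0004,0,0.028,0,0,0],[1,-0.0004,0,0.028,0,0,0]]]}}

```text
time: 7.05
position: [0.526, 0.1967, 0.109]
ee_rot: [-0.572, -3.089, 0.001]
contact_force: [2.0, -4.9, -5.3]
opening: 0.222
grasp_force: 77.9
```

```bash
python3 - <<'E'
from h import *
o=r.get_obs();print(o["position"],o["contact_force"],o["ft_torque"],delta([.5263,.197,.10],69))
E
```

```text
[0.52598956 0.19667431 0.10904552] [ 2.02816581 -4.88298434 -5.30302644] [-1.02601978 -0.3164     -0.14941378] (array([-0.0002,  0.0004,  0.009 ]), array([-0.0008,  0.0001,  0.    ]))
```

The pins are about 5 mm in, with a light side load. I'll shift slightly with that load and keep going down.

Request:
{"api": "apply_moves", "payload": {"commands": [[[1,0,-0.001,0.002,0,0,0.005],[1,0,-0.0015,0.004,0,0,0.01],[1,0,-0.0015,0.006,0,0,0.01],[1,0,-0.0015,0.008,0,0,0.01],[1,0,-0.0015,0.009,0,0,0.01],[1,0,-0.0015,0.009,0,0,0.01]]]}}

```text
time: 7.8
position: [0.5256, 0.1959, 0.1017]
ee_rot: [0.587, 3.085, 0.001]
contact_force: [-7.1, -3.1, 13.3]
opening: 0.223
grasp_force: 81.0
```

```bash
python3 - <<'E'
from h import *
o=r.get_obs();print(o["position"],o["contact_force"],o["ft_torque"],o["qpos"])
E
```

```text
[0.52557905 0.19590326 0.10173138] [-7.09851145 -3.06119358 13.25679416] [-0.49421961  1.36208572 -0.03404515] [ 2.91436677e-01  4.61982422e-01  1.61947661e+00  1.33603846e-04
  1.05927201e+00 -9.03246898e-01]
```

Request:
{"api": "apply_moves", "payload": {"commands": [[[1,0.0004,-0.0003,0,0,0,0],[1,0.0004,-0.0003,0,0,0,0.07],[1,0.0004,-0.0003,0,0,0,0.16],[1,0.0004,-0.0003,0,0,0,0.25],[1,0.0004,-0.0003,0,0,0,0.34],[1,0.0004,-0.0003,0,0,0,0.43],[1,0.0004,-0.0003,0,0,0,0.5],[1,0.0004,-0.0003,0,0,0,0.5],[1,0.0004,-0.0003,0,0,0,0.5]]], "force": 110}}

```text
time: 8.93
position: [0.5255, 0.1951, 0.1018]
ee_rot: [1.333, 2.843, 0.001]
contact_force: [-4.5, -7.6, 12.9]
opening: 0.217
grasp_force: 105.9
```

```bash
cat > st.py <<'E'
from h import *
o=r.get_obs();R=Ro.from_rotvec(o["ee_rot"]);x,y,z=R.as_matrix().T
print(o["position"].round(4),"F",o["contact_force"].round(1),"Ftool",R.inv().apply(o["contact_force"]).round(1),"T",o["ft_torque"].round(2),"psi",np.degrees(np.arctan2(y[1],y[0])).round(2),"z",z.round(3),"q6",o["qpos"][5])
E
python3 st.py
```

```text
[0.5255 0.1951 0.1018] F [-4.5 -7.6 12.9] Ftool [ -3.   -8.4 -12.9] T [-1.21  0.99 -0.13] psi 39.77 z [ 0.002 -0.    -1.   ] q6 -0.4031309537418652
```

```bash
python3 - <<'E'
from h import *
d=cam("scene");save(d,"t.png",(244,218,364,318),6)
E
```

```text
(no output)
```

View pics/t.png

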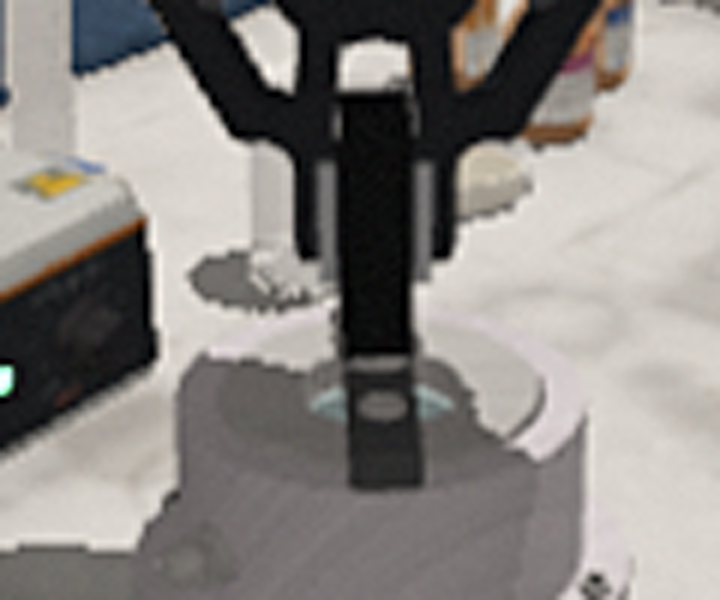

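The bar sits right down on the ring, since its pins are only 12 mm long. That explains the upward force. I'll raise 2.5 mm, ease the side load and keep turning.

Request:
{"api": "apply_moves", "payload": {"commands": [[[1,0,0,-0.0025,0,0,0],[1,-0.0002,-0.0008,-0.0025,0,0,0.08],[1,-0.0002,-0.0008,-0.0025,0,0,0.17],[1,-0.0002,-0.0008,-0.0025,0,0,0.26],[1,-0.0002,-0.0008,-0.0025,0,0,0.35],[1,-0.0002,-0.0008,-0.0025,0,0,0.44],[1,-0.0002,-0.0008,-0.0025,0,0,0.53]]]}}

```text
time: 9.85
position: [0.5243, 0.1945, 0.1027]
ee_rot: [2.034, 2.394, -0.002]
contact_force: [-2.5, -6.0, 0.1]
opening: 0.222
grasp_force: 108.9
```

```bash
python3 st.py
```

```text
[0.5243 0.1945 0.1027] F [-2.5 -6.   0.1] Ftool [-5.5 -3.5 -0.1] T [-1.11  0.45  0.24] psi 9.28 z [-0.001 -0.001 -1.   ] q6 0.12850513885948442
```

Request:
{"api": "apply_moves", "payload": {"commands": [[[1,-0.0004,-0.0003,0,0,0,0.08],[1,-0.0004,-0.0003,0,0,0,0.17],[1,-0.0004,-0.0003,0,0,0,0.26],[1,-0.0004,-0.0003,0,0,0,0.35],[1,-0.0004,-0.0003,0,0,0,0.44]]]}}

```text
time: 10.48
position: [0.5238, 0.1942, 0.1026]
ee_rot: [-2.508, -1.892, 0.003]
contact_force: [-3.7, -4.1, 0.2]
opening: 0.217
grasp_force: 108.9
```

```bash
python3 st.py
```

```text
[0.5238 0.1942 0.1026] F [-3.7 -4.1  0.2] Ftool [-4.9 -2.4 -0.2] T [-0.9   0.85  0.24] psi -15.92 z [-0.001 -0.001 -1.   ] q6 0.5678335466442332
```

Request:
{"api": "apply_moves", "payload": {"commands": [[[1,-0.0004,-0.0002,0,0,0,0.06],[1,-0.0004,-0.0002,0,0,0,0.12],[1,-0.0004,-0.0002,0,0,0,0.18],[1,-0.0004,-0.0002,0,0,0,0.24]]]}}

```text
time: 10.98
position: [0.5234, 0.1941, 0.1026]
ee_rot: [-2.715, -1.58, 0.003]
contact_force: [-4.4, -2.4, -0.5]
opening: 0.224
grasp_force: 108.8
```

```bash
python3 st.py
```

```text
[0.5234 0.1941 0.1026] F [-4.4 -2.4 -0.5] Ftool [-4.3 -2.6  0.5] T [-0.57  0.86  0.18] psi -29.61 z [-0.002 -0.001 -1.   ] q6 0.8064813947561167
```

Request:
{"api": "apply_moves", "payload": {"commands": [[[1,-0.0004,-0.0002,0,0,0,0.05],[1,-0.0004,-0.0002,0,0,0,0.1],[1,-0.0004,-0.0002,0,0,0,0.15]]]}}

```text
time: 11.35
position: [0.5231, 0.194, 0.1026]
ee_rot: [-2.826, -1.372, 0.002]
contact_force: [-4.2, -1.4, -1.4]
opening: 0.219
grasp_force: 108.7
```

Request:
{"api": "apply_moves", "payload": {"commands": [[[1,-0.0003,-0.0002,0,0,0,0.05],[1,-0.0003,-0.0002,0,0,0,0.1]]]}}

```text
time: 11.6
position: [0.5229, 0.1939, 0.1026]
ee_rot: [-2.891, -1.229, 0.001]
contact_force: [-1.9, -0.4, -1.9]
opening: 0.217
grasp_force: 108.6
```

```bash
python3 st.py
```

```text
[0.5229 0.1939 0.1026] F [-1.9 -0.4 -1.9] Ftool [-1.6 -1.1  1.9] T [-0.17  0.41  0.26] psi -43.92 z [-0.001 -0.    -1.   ] q6 1.0559289693578098
```

Request:
{"api": "apply_moves", "payload": {"commands": [[[1,0,0,0,0,0,0.04],[1,0,0,0,0,0,0.08],[1,0,0,0,0,0,0.12]]]}}

```text
time: 11.98
position: [0.5227, 0.194, 0.1026]
ee_rot: [-2.959, -1.055, 0.002]
contact_force: [-4.2, -1.1, -0.6]
opening: 0.221
grasp_force: 112.5
```

```bash
python3 st.py
```

```text
[0.5227 0.194  0.1026] F [-4.2 -1.1 -0.6] Ftool [-4.  -1.8  0.6] T [-0.09  0.81  0.94] psi -50.76 z [-0.001 -0.    -1.   ] q6 1.175337317432292
```

Torque jumped to 0.94 N m, so the ring is at its stop. I'll press on slightly and check that it holds.

Request:
{"api": "apply_moves", "payload": {"commands": [[[1,0,0,0,0,0,0.03],[1,0,0,0,0,0,0.03]]]}}

```text
time: 12.22
position: [0.5226, 0.194, 0.1025]
ee_rot: [2.974, 1.013, -0.002]
contact_force: [-4.7, 0.8, -0.3]
opening: 0.223
grasp_force: 120.1
```

```bash
python3 st.py
```

```text
[0.5226 0.194  0.1025] F [-4.7  0.8 -0.3] Ftool [-3.3 -3.6  0.3] T [-0.07  1.2   1.67] psi -52.36 z [-0.001 -0.001 -1.   ] q6 1.2038032435371877
```

Request:
{"api": "apply_moves", "payload": {"commands": [[[1,-0.0003,-0.0003,0,0,0,-0.05],[1,-0.0003,-0.0003,0,0,0,-0.09],[1,-0.0003,-0.0003,0,0,0,-0.09]]]}}

```text
time: 12.6
position: [0.5229, 0.1939, 0.1027]
ee_rot: [-2.926, -1.143, -0.001]
contact_force: [1.2, 0.4, -3.7]
opening: 0.22
grasp_force: 107.3
```

```bash
python3 st.py
```

```text
[0.5229 0.1939 0.1027] F [ 1.2  0.4 -3.7] Ftool [1.2 0.5 3.7] T [ 0.01 -0.    0.04] psi -47.34 z [ 0.  0. -1.] q6 1.1155474481855965
```

The pins are free, so I'll lift out.

Request:
{"api": "apply_moves", "payload": {"commands": [[[1,0,0,-0.01,0,0,0],[1,0,0,-0.02,0,0,0],[1,0,0,-0.05,0,0,0],[1,0,0,-0.08,0,0,0],[1,0,0,-0.08,0,0,0]]]}}

```text
time: 13.22
position: [0.5238, 0.1942, 0.1854]
ee_rot: [2.926, 1.143, 0.008]
contact_force: [0.2, -0.5, -4.3]
opening: 0.223
grasp_force: 107.7
```

```bash
python3 - <<'E'
from h import *
import st
d=cam("scene");save(d,"u.png",(234,178,364,298),5)
print(delta([.4591,-.1018,.10],80.7))
# ring hole angle check from top view may be hidden; bar yaw from top depth
t=cam("top");save(t,"ut.png",(240,200,340,320),5)
E
```

```text
[0.5238 0.1942 0.1854] F [ 0.2 -0.5 -4.3] Ftool [-0.2  0.5  4.3] T [ 0.01  0.   -0.03] psi -47.32 z [ 0.005  0.001 -1.   ] q6 1.1152238156125738
(array([-0.2476,  0.174 ,  0.0832]), array([ 0.0024, -0.    , -2.2342]))
```

View pics/u.png

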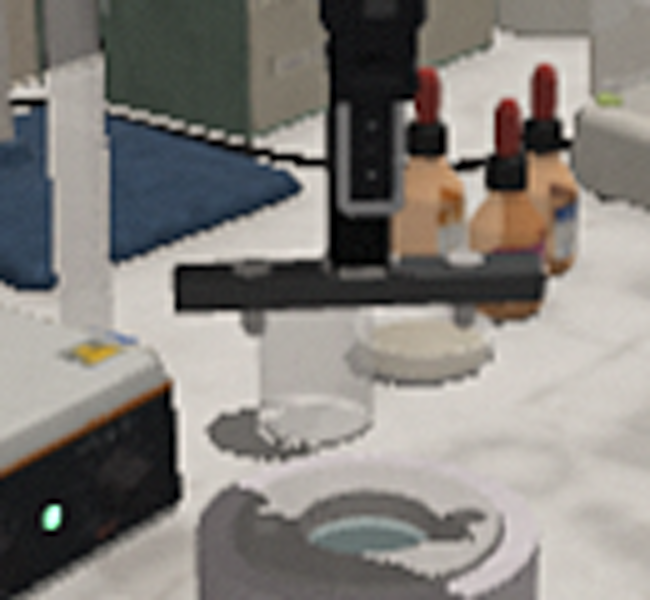

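The spanner is out and upright, clear of the cell. I'll return it to above the stand.

Request:
{"api": "apply_moves", "payload": {"commands": [[[1,-0.02,0.014,0,0,0,-0.17],[1,-0.04,0.028,0,0,0,-0.34],[1,-0.06,0.042,0,0,0,-0.51],[1,-0.08,0.056,0,0,0,-0.68],[1,-0.1,0.07,0,0,0,-0.85],[1,-0.12,0.084,0,0,0,-1.02],[1,-0.14,0.098,0,0,0,-1.19],[1,-0.16,0.112,0,0,0,-1.36],[1,-0.18,0.126,0,0,0,-1.53],[1,-0.2,0.14,0,0,0,-1.7],[1,-0.22,0.154,0,0,0,-1.87],[1,-0.235,0.165,0,0,0,-2.04],[1,-0.2476,0.174,0,0,0,-2.2],[1,-0.2476,0.174,0.03,0,0,-2.234],[1,-0.2476,0.174,0.06,0,0,-2.234],[1,-0.2476,0.174,0.083,0,0,-2.234],[1,-0.2476,0.174,0.083,0,0,-2.234],[1,-0.2476,0.174,0.083,0,0,-2.234]]]}}

```text
time: 15.58
position: [0.459, -0.102, 0.1002]
ee_rot: [0.255, 3.131, -0.0]
contact_force: [0.2, -0.0, -3.5]
opening: 0.226
grasp_force: 107.4
```

```bash
python3 - <<'E'
from h import *
import st
print(delta([.4591,-.1018,.0685],80.7))
d=cam("scene");t=cam("top")
a=cv2.resize(d["color"][160:290,350:480,::-1],None,fx=4,fy=4)
save(d,"v.png",(345,167,495,287),5)
from h import world
a=np.radians(-21-119);q=[np.array([.5263,.197,.066])+s*.0355*np.array([np.cos(a),np.sin(a),0]) for s in(1,-1)]
for p in q:
    k=t["intrinsics"]@(t["R"]@p+t["t"]);print("hole exp",(k[:2]/k[2]-[240,235])*7)
save(t,"w.png",(240,235,325,315),7)
E
```

```text
[ 0.459  -0.102   0.1002] F [ 0.2 -0.  -3.5] Ftool [-0.2 -0.   3.5] T [ 0.01 -0.03  0.06] psi 80.7 z [ 0. -0. -1.] q6 -1.7050017879839896
(array([-0.0001,  0.0002,  0.0317]), array([-0.0001,  0.0002, -0.    ]))
hole exp [365.45962271 348.53674438]
hole exp [232.58612234 181.44163677]
```

View pics/v.png

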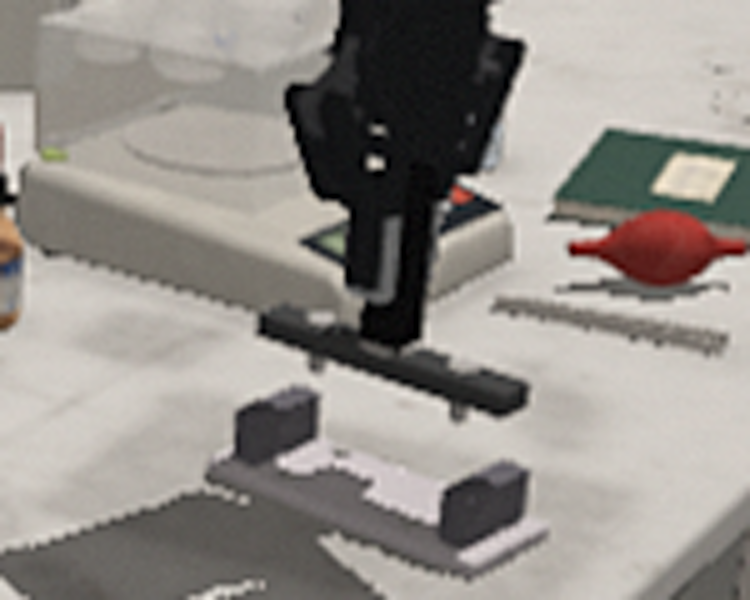

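View pics/w.png

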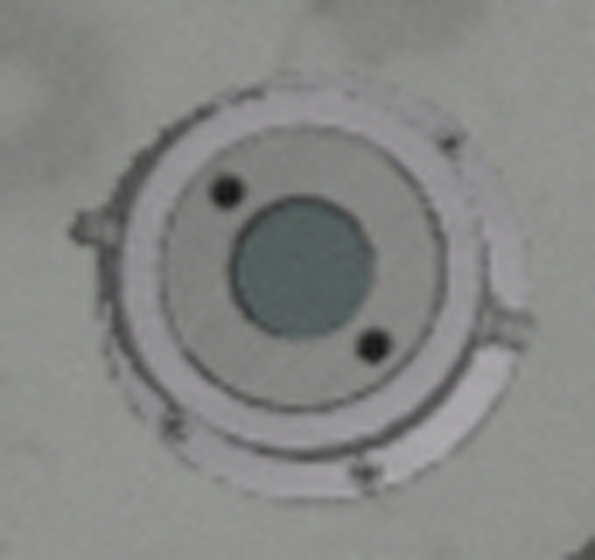

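The top crop shows the holes at (228,192) and (374,346), about 115° clockwise of where they were. The spanner hangs centred and parallel over the rails, so I'll lower and release it.

Request:
{"api": "apply_moves", "payload": {"commands": [[[1,0,0,0.015,0,0,0],[1,0,0,0.026,0,0,0],[1,0,0,0.03,0,0,0],[1,0,0,0.032,0,0,0],[1,0,0,0.033,0,0,0],[1,0,0,0.033,0,0,0]]]}}

```text
time: 16.42
position: [0.4587, -0.1019, 0.0678]
ee_rot: [-0.255, -3.131, 0.0]
contact_force: [-10.9, 1.9, 15.0]
opening: 0.217
grasp_force: 109.9
```

```bash
python3 st.py
```

```text
[ 0.4587 -0.1019  0.0678] F [-10.9   1.9  15. ] Ftool [ 11.1   0.2 -15. ] T [0.43 1.74 0.01] psi 80.7 z [-0. -0. -1.] q6 -1.7050510163102062
```

Request:
{"api": "apply_moves", "payload": {"commands": [[[0.4,0,0,-0.0005,0,0,0],[0.2,0,0,-0.0005,0,0,0],[0,0,0,-0.0005,0,0,0],[-0.5,0,0,-0.0005,0,0,0],[-1,0,0,-0.0005,0,0,0],[-1,0,0,-0.0005,0,0,0],[-1,0,0,-0.0005,0,0,0],[-1,0,0,-0.0005,0,0,0]]]}}

```text
time: 17.42
position: [0.4588, -0.1019, 0.0673]
ee_rot: [-0.255, -3.131, -0.0]
contact_force: [-0.0, 0.2, -0.1]
opening: 1.003
grasp_force: 0.0
```

Request:
{"api": "apply_moves", "payload": {"commands": [[[-1,0,0,-0.03,0,0,0],[-1,0,0,-0.08,0,0,0],[-1,0,0,-0.14,0,0,0],[-1,-0.05,-0.05,-0.16,0,0,0],[-1,-0.07,-0.1,-0.16,0,0,0],[-1,-0.07,-0.15,-0.16,0,0,0],[-1,-0.07,-0.18,-0.16,0,0,0],[-1,-0.07,-0.18,-0.16,0,0,0]]]}}

```text
time: 18.42
position: [0.4982, -0.2925, 0.2268]
ee_rot: [-0.259, -3.13, -0.0]
contact_force: [-0.0, 0.4, 0.5]
opening: 1.001
grasp_force: 0.0
```

```bash
python3 - <<'E'
from h import *
import st
d=cam("top")
pts=np.array([[u,v,*world(d,u,v)] for v in range(262,345) for u in range(378,445) if d["z_map"][v,u]>0])
for lo,hi in((.024,.036),(.036,.05),(.105,.13)):
    q=pts[(pts[:,4]>lo)&(pts[:,4]<hi)]; 
    if len(q)>3: print(lo,hi,len(q),cv2.minAreaRect(q[:,2:4].astype(np.float32)*1000),q[:,2:].mean(0))
E
```

```text
[ 0.4982 -0.2925  0.2268] F [-0.   0.4  0.5] Ftool [ 0.1  0.4 -0.5] T [ 0.01  0.03 -0.02] psi 80.56 z [-0.001  0.    -1.   ] q6 -2.0001698438504123
0.024 0.036 123 ((461.96038818359375, -103.90324401855469), (43.84782409667969, 122.146484375), 81.2757568359375) [ 0.46356269 -0.10453227  0.03134609]
0.036 0.05 406 ((458.29248046875, -103.19844055175781), (37.112483978271484, 124.09396362304688), 82.0555648803711) [ 0.45796386 -0.09908338  0.04382523]
0.105 0.13 95 ((458.5434875488281, -99.72260284423828), (20.48171615600586, 19.38976287841797), 85.10346984863281) [ 0.45824203 -0.09882078  0.12075083]
```

```bash
python3 -c "
from rig import r
print(r.close_job())"
```

```text
the job is handed in; nothing more can be done
None
```

The ring was turned about 2.0 rad clockwise until the torque showed it against its stop, and the spanner is back upright across its rails about 3 mm from where it stood; the job was handed in at about 18.5 s, but no verdict came back.

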